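# Slide the tea light along the rail into the warmer's corner pocket

### The job

Load the food warmer: with the fingertips, push the loose tea light back against the steel rail of the warmer's black tray before it reaches the yellow line, then slide it along the rail, always close against it beyond the line, until it sits fully home in the corner pocket, against both the rail and the end stop. It must stay flat on the tray all the way - push it, do not lift or tip it - and leave the lighter, the garlic and the spice jar where they are.

Things in the scene. Friction and masses are not known exactly. Their poses are not given: they have to be found in the camera images.
- warmer_base: food warmer base: flat black tray 150 (x) x 300 (y) mm, fixed. Origin: centre of its underside; x points to the steel back rail (away from the robot), y along the rail to the left end, z up. Floor top z = 4 mm. Rail: full length, inner face x = 65 mm, top z = 20. End stop at the right end: inner face y = -142, top z = 16. Low lips (top z = 8) at the front edge (x -75 to -69) and left edge (y 144 to 150)
- pocket_home (a point): point on the tray floor where the centre of the tea light's underside lies when it is fully home (tray frame x = 46, y = -123, z = 4 mm); axes as the tray's. The pocket lies in the corner of rail and end stop: 42 mm wide between rail and fence, 22 mm deep, open towards the tray's +y; the seated tea light stands out of it by 16 mm
- pocket_fence (a point): middle of the top of the short steel fence that forms the pocket's front side, parallel to the rail: 8 mm (tray x from 15 to 23) by 22 mm (tray y from -142 to -120), top at z = 14 mm; fixed; axes as the tray's
- line_at_rail (a point): point on the tray floor at the foot of the back rail where the flat painted yellow line, 4 mm wide, meets it (tray frame x = 65, y = -20, z = 4 mm); axes as the tray's. The line crosses the whole floor along the tray's x
- tea_light: round tea light in a silvery metal cup with greenish wax, diameter 38 mm, height 15 mm, about 20 g, loose; it stands on the tray to the left of the yellow line, away from the rail. Origin: centre of its underside, z up. It slides easily on the smooth tray and along the smooth rail (friction about 0.2), grips the fingers more, and can jam if wedged hard between finger and rail: push it mostly along the rail
- lighter: red gas lighter, 78x24x12 mm, lying loose on the front right part of the tray, roughly along the tray's y; origin: centre of its underside. Not to be moved
- garlic: garlic bulb, 56 mm wide and high, loose on the bench beside the tray; origin: centre of its underside. Not to be moved
- spice_jar: spice jar with a dark lid, diameter 41 mm, height 105 mm, loose on the bench beside the tray; origin: centre of its underside. Not to be moved
There are look-alikes about, which are no part of the job. Several things have the shape of the tea_light; the one meant has the colours described above.

How it is judged:
On the way, in this order (a step that is already met when the one before it is completed fails the run):
1. the tea light is against the back rail (gap under 4 mm) while its centre is still left of the yellow line (x of tea_light in the frame of warmer_base above 0.042 m and y of tea_light in the frame of warmer_base above -0.02 m and z of tea_light in the frame of warmer_base below 0.01 m), for 0.1 s.
2. the tea light is home in the corner pocket (within 3.5 mm of rail and end stop) (x of tea_light in the frame of warmer_base above 0.0425 m and y of tea_light in the frame of warmer_base below -0.1195 m), for 0.1 s.
At the end, for the whole second after the job is handed in: the tea light lies flat and at rest on the tray floor in the corner pocket, with gaps under 3.5 mm to the back rail and to the end stop; lighter, garlic and spice jar are within 20 mm of where they stood (all of step 2 and x of tea_light in the frame of warmer_base below 0.049 m and y of tea_light in the frame of warmer_base above -0.126 m and z of tea_light in the frame of warmer_base below 0.007 m and angle between tea_light's own z axis and vertical below 0.1 rad and linear speed of tea_light below 0.01 m/s and distance of each of lighter, garlic, spice_jar from where it was at the start of the episode below 0.02 m); the robot touches nothing.
It fails at once if the tea light is lifted more than 6 mm off the tray floor (z of tea_light in the frame of warmer_base above 0.01 m).
It fails at once if the tea light is tipped by more than 0.35 rad (angle between tea_light's own z axis and vertical above 0.35 rad).
It fails at once if the tea light's centre is right of the yellow line while it is more than 8 mm away from the rail (y of tea_light in the frame of warmer_base below -0.022 m and x of tea_light in the frame of warmer_base below 0.038 m).
It fails at once if the lighter, the garlic or the spice jar is moved by more than 20 mm (distance of any of lighter, garlic, spice_jar from where it was at the start of the episode above 0.02 m).
It also fails if it takes over 54 s, if anything falls off the work surface, if the arm or the gripper's body presses on something with over 40 N, if the wrist force passes 120 N, or if a joint passes its speed limit or range.

### The arm

A 6-joint arm with a two-finger parallel gripper is mounted at the origin on a cart in front of the work surface, level with it; the furniture and walls round the work are solid. World frame = base frame: x ahead of the robot, y to its left, z up, the work surface at z = 0. Lengths are in m, angles in rad, forces in N, time in s.
With the tool pointing down it reaches from about 0.375 to 0.925 m from the base axis. Payload 5.7 kg.
Tool frame: the origin (TCP) lies midway between the tips of the shut fingers; the grasp point (between the pads) lies 19 mm behind it; z points along the fingers, y is the line along which they close (so a half turn about z gives the same grasp; the last joint's range is limited). The gripper opens to 88 mm and grips with 3 to 60 N. Pads are 20 mm wide; open, the fingers measure 115 mm over their backs; the gripper's body (75 mm by 178 mm) begins 61 mm behind the grasp point.
Start: joints at [-1.24, 0.359, 1.51, -0, 1.272, -0.115], TCP at [0.259, -0.541, 0.223] pointing down, gripper open.
Joint ranges: [-2.97, 2.97], [-1.01, 2.36], [0.21, 2.38], [-0.96, 4.11], [0.2, 2.71], [-2.98, 2.98]. Speed limits (rad/s): [2.39, 2.39, 3.14, 3.14, 3.14, 3.14].

### API

Orientations are given as a unit quaternion [x, y, z, w].
In Python, from bench import move_ptp, servo_line, goto_joints, move_gripper, sleep, inverse_kinematics, capture, PlanningError, close_job, spot_in, silhouettes, current_clock, current_joint_pos, current_qvel, current_joint_torque, current_position, current_orientation, current_force, current_torque, current_finger_gap, current_grip_force gives the robot as it stands. Calls block until the motion is done:
- move_ptp(position, orientation): joint-space move of the TCP to a pose.
- servo_line(position, orientation=None, rate=0.15, contact_N=None): straight line of the TCP; orientation=None keeps the orientation; rate is the mean speed in m/s. With contact_N (N) it stops when the force on the tool has changed by that much, and returns True; else False.
- goto_joints(angles): joint-space move.
- move_gripper(opening): finger opening in m; the grip force is fixed at half the most; returns when the fingers have stopped.
- sleep(seconds).
- inverse_kinematics(position, orientation): joint angles nearest the present ones, or None.
- capture(name): name is "scene" or "top"; returns a dict with "image" (420x560x3 uint8, blue, green, red), "range_z" (420x560 float32, m along the optical axis (not along the pixel's ray), 0 where there is no reading), "intrinsics" (3x3 intrinsics, pixels), "R" (3x3) and "t" (3): a world point X has camera coordinates R X + t. Camera axes: x right, y down, z forward; pixel columns grow to the right and rows downward; lengths in m; the calibration is good to about 2 mm. A picture is of the moment at which its call begins.
A pose or a line that the arm cannot do raises PlanningError and nothing moves.
- close_job(): hands the job in; it is judged then, once.
Trained networks look in the newest picture that a camera, given by its name, has taken for a name from the list of things; names that differ only in an ending like _2 or _b are one class to them, and where a whole thing is asked for, a point or a joint stands for the part that bears it (a point fixed in the world has none). Each returns a list of dicts, best first, with "conf" (0 to 1); they miss things now and then, are a little off and sometimes report something else, mostly with a low value. They report only what shows in the picture. A call takes as long as a camera call. They do not tell look-alikes from the thing itself.
- spot_in(camera, query): "xy" ([column, row] in pixels, amid what is visible of it).
- silhouettes(camera, query): "region" (420x560 bool, what is visible of it) and "xy" ([column, row] in pixels, amid what is visible of it).
Readings, each from a call of its own:
- current_clock(): time.
- current_joint_pos(): joint angles.
- current_qvel(): joint speeds.
- current_joint_torque(): joint torques, N m.
- current_position(): TCP position.
- current_orientation(): TCP orientation.
- current_force(): force on the tool from outside, world axes, zero at the start.
- current_torque(): the same for the moment, N m.
- current_finger_gap(): finger opening in m.
- current_grip_force(): force on a finger pad.
Only numpy, scipy, OpenCV 4.12 (cv2) and the standard library are available. Lean on these libraries where they do the work, as an engineer would, in place of code of your own. Each camera call takes 0.05 s, during which the arm holds its last target. There are 200 camera calls.

## Working session

There is one attempt and no reset: what is moved stays moved. The work goes in short steps, each a Python script; the robot and the scene stay as the last script left them, time stands still between calls to the robot, and variables do not carry over. Pictures are saved under pics/ and viewed, at most 10 in all, crops included, and the job is handed in when it is done.

```bash
mkdir -p pics
cat > h.py <<'E'
from bench import *
import numpy as np, cv2
def cloud(c):
    K,R,t=[np.array(c[k],float) for k in("intrinsics","R","t")]
    z=c["range_z"].astype(float); v,u=np.indices(z.shape)
    P=np.stack([(u-K[0,2])/K[0,0]*z,(v-K[1,2])/K[1,1]*z,z],-1)
    W=(P-t)@R; W[z==0]=np.nan
    return W
E
python3 - <<'E'
from h import *
for n in("top","scene"):
    c=capture(n); cv2.imwrite(f"pics/{n}.png",c["image"]); W=cloud(c); np.save(n,W)
    print(n,-np.array(c["R"]).T@c["t"])
    for q in("warmer_base","tea_light","lighter","garlic","spice_jar","pocket_fence","pocket_home","line_at_rail"):
        for d in spot_in(n,q):
            u,v=np.round(d["xy"]).astype(int); print(q,round(d["conf"],2),(u,v),W[v,u].round(3))
print(current_clock(),current_orientation())
E
```

```text
top [0.40765476 0.06425105 1.31675025]
warmer_base 0.73 (np.int64(269), np.int64(199)) [0.536 0.097 0.002]
tea_light 0.6 (np.int64(251), np.int64(215)) [0.49  0.148 0.01 ]
tea_light 0.54 (np.int64(289), np.int64(263)) [0.355 0.043 0.015]
tea_light 0.5 (np.int64(262), np.int64(251)) [0.389 0.118 0.006]
tea_light 0.35 (np.int64(298), np.int64(217)) [0.483 0.016 0.015]
lighter 0.69 (np.int64(297), np.int64(216)) [0.486 0.019 0.015]
garlic 0.53 (np.int64(166), np.int64(210)) [0.504 0.378 0.048]
spice_jar 0.62 (np.int64(416), np.int64(233)) [ 0.433 -0.289  0.1  ]
pocket_fence 0.58 (np.int64(269), np.int64(202)) [0.527 0.097 0.003]
pocket_home 0.69 (np.int64(270), np.int64(201)) [0.53  0.095 0.001]
line_at_rail 0.93 (np.int64(270), np.int64(202)) [ 0.527  0.095 -0.   ]
scene [0.00599278 0.37501866 0.6926701 ]
warmer_base 0.58 (np.int64(260), np.int64(220)) [0.537 0.106 0.004]
tea_light 0.79 (np.int64(327), np.int64(262)) [0.354 0.046 0.009]
tea_light 0.69 (np.int64(254), np.int64(237)) [0.496 0.145 0.01 ]
tea_light 0.66 (np.int64(289), np.int64(263)) [0.396 0.115 0.006]
lighter 0.86 (np.int64(302), np.int64(216)) [0.485 0.022 0.017]
garlic 0.67 (np.int64(149), np.int64(278)) [0.494 0.383 0.042]
pocket_fence 0.83 (np.int64(260), np.int64(222)) [0.532 0.109 0.004]
line_at_rail 0.72 (np.int64(261), np.int64(224)) [0.527 0.11  0.002]
0.9 [ 9.75264820e-01  2.21039650e-01  9.07184501e-06 -6.11222506e-05]
```

View pics/top.png

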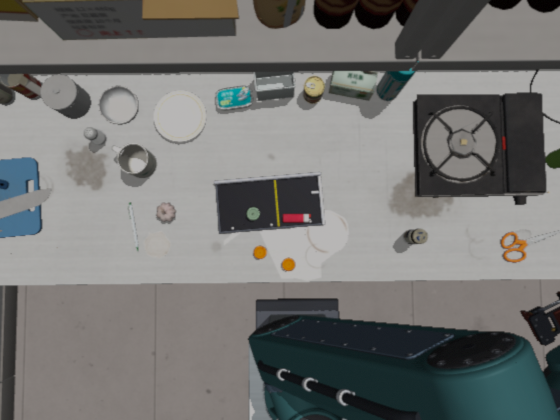

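View pics/scene.png

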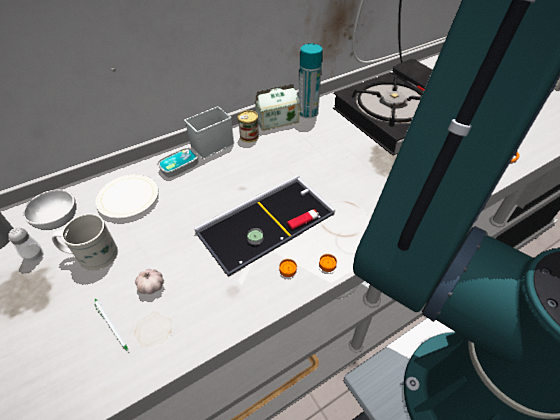

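The top view shows the tray around (270,203). The green tea light is at (252,214), left of the yellow line at (277,203). The lighter is at (296,218), and the orange lookalikes in front are off the tray. Next I'll fit the tray pose.

Run:
```python
from h import *
for n,(a,b,c0,d) in {"top":(165,245,205,335),"scene":(170,280,185,345)}.items():
    c=capture(n); im=c["image"]; K,R,t=[np.array(c[k],float) for k in("intrinsics","R","t")]
    C=-R.T@t
    def onplane(uv,z):
        uv=np.atleast_2d(uv).astype(float)
        d=np.c_[(uv-K[:2,2])/[K[0,0],K[1,1]],np.ones(len(uv))]@R
        return (C+d*((z-C[2])/d[:,2])[:,None])[:,:2]
    m=np.zeros(im.shape[:2],np.uint8); m[a:b,c0:d]=1
    hsv=cv2.cvtColor(im,cv2.COLOR_BGR2HSV)
    def sel(lo,hi): return np.argwhere(cv2.inRange(hsv,lo,hi)*m>0)[:,::-1]
    y=onplane(sel((20,120,80),(35,255,255)),.004); g=sel((40,40,60),(90,255,255))
    vx,vy,x0,y0=cv2.fitLine(y.astype(np.float32),cv2.DIST_HUBER,0,.01,.01).ravel()
    print(n,"line ang",np.degrees(np.arctan2(vy,vx)),"mid",y.mean(0),"ends",y[y[:,0].argmin()],y[y[:,0].argmax()],len(y))
    gw=onplane(g,.013); print("tea",gw.mean(0),np.ptp(gw,0),len(g))
    r=sel((0,150,80),(8,255,255)); rw=onplane(r,.014); print("lighter",rw.min(0),rw.max(0))
    s=silhouettes(n,"warmer_base")
    if s:
        p=np.argwhere(s[0]["region"])[:,::-1]; print("tray",s[0]["conf"],cv2.minAreaRect(onplane(p,.008).astype(np.float32)))
    dk=cv2.inRange(hsv,(0,0,0),(180,255,60))*m
    dk=cv2.morphologyEx(dk,cv2.MORPH_OPEN,np.ones((3,3)));p=np.argwhere(dk>0)[:,::-1]
    print("dark",cv2.minAreaRect(onplane(p,.004).astype(np.float32)))
    cv2.imwrite(f"pics/{n}_c.png",cv2.resize(im[a:b,c0:d],None,fx=5,fy=5,interpolation=cv2.INTER_CUBIC))
```

```text
top line ang 4.3060527 mid [0.5249401  0.07667658] ends [0.4587404  0.07256509] [0.58970766 0.08541288] 140
tea [0.49432619 0.14392033] [0.03658654 0.03375113] 128
lighter [ 0.48542821 -0.01770072] [ 0.49105381 -0.01761421]
tray 0.83 ((0.525821328163147, 0.09524132311344147), (0.1555512398481369, 0.30109986662864685), 4.343784332275391)
dark ((0.5234026908874512, 0.09858974814414978), (0.13365519046783447, 0.2834596335887909), 4.198339462280273)
scene line ang 4.561002 mid [0.50455969 0.07818549] ends [0.3553169 0.0278165] [0.59076071 0.08119934] 136
tea [0.49669538 0.14260638] [0.03100322 0.03386392] 129
lighter [ 0.32992901 -0.01690394] [0.49176967 0.14584783]
tray 0.81 ((0.5278340578079224, 0.09413180500268936), (0.16394813358783722, 0.3093886375427246), 4.198826789855957)
dark ((0.5258011221885681, 0.09701606631278992), (0.13291162252426147, 0.2853381037712097), 4.269646644592285)
```

View pics/top_c.png

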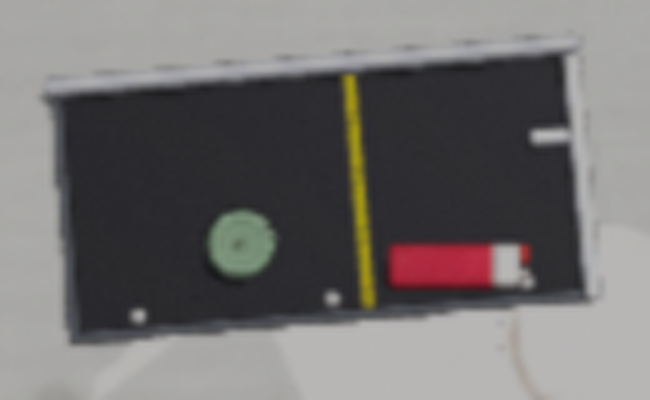

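View pics/scene_c.png

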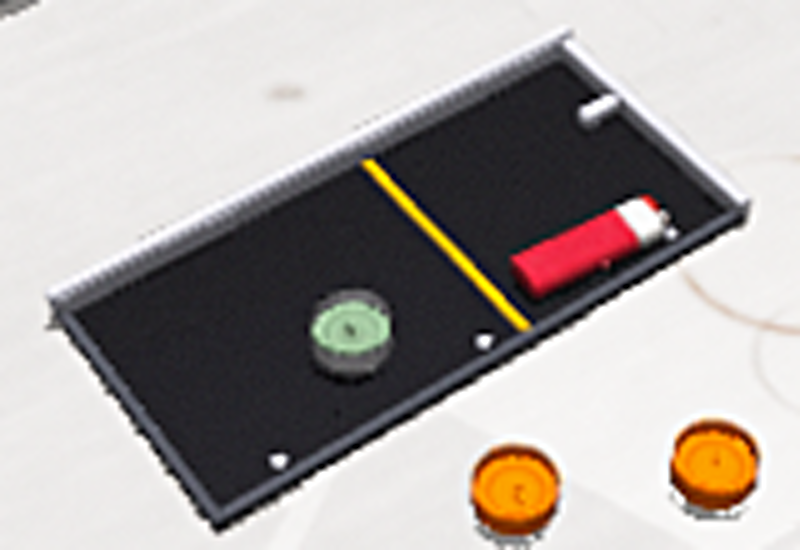

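Both views agree on the tray: centre ≈ (0.526, 0.0965), yaw ≈ 4.27°, and its measured size matches the given one. The tea light is at tray (-27, +49) mm. Its path to the rail is clear, and the lighter is off to the right. I'll push it to the rail with the fingers slightly open as a cradle.

```bash
cat >> h.py <<'E'
C0=np.array([.526,.0965]); Y=np.radians(4.27); RT=np.array([[np.cos(Y),-np.sin(Y)],[np.sin(Y),np.cos(Y)]])
def w(x,y,z): return [*(C0+RT@np.array([x,y])/1000),z/1000]      # tray mm -> world m
def tray(p): return (RT.T@(np.array(p[:2])-C0)*1000).round(1)
def q(dy=0): a=(Y+np.radians(dy))/2; return [np.cos(a),np.sin(a),0,0]
def st(): return tray(current_position()),round(current_position()[2]*1e3,1),np.round(current_force(),1),round(current_clock(),1)
def tea():
    c=capture("scene"); K,R,t=[np.array(c[k],float) for k in("intrinsics","R","t")]; C=-R.T@t
    hsv=cv2.cvtColor(c["image"],cv2.COLOR_BGR2HSV); m=np.zeros(hsv.shape[:2],np.uint8); m[170:280,185:345]=1
    p=np.argwhere(cv2.inRange(hsv,(40,40,60),(90,255,255))*m>0)[:,::-1]
    d=np.c_[(p-K[:2,2])/[K[0,0],K[1,1]],np.ones(len(p))]@R
    W=(C+d*((.013-C[2])/d[:,2])[:,None])[:,:2]
    return tray(W.mean(0)),len(p),c["image"]
E
python3 - <<'E'
from h import *
move_gripper(.020)
move_ptp(w(-61,49,120),q()); print(st())
print("down",servo_line(w(-61,49,11),rate=.12,contact_N=5),st())
print(servo_line(w(-40,49,8),rate=.06,contact_N=6),st())
print(servo_line(w(10,49,8),rate=.06,contact_N=6),st(),tea()[:2])
print(servo_line(w(25,49,8),rate=.02,contact_N=2.5),st())
p,n,im=tea(); print(p,n); cv2.imwrite("pics/a.png",cv2.resize(im[150:290,180:350],None,fx=4,fy=4))
E
```

```text
(array([-60.5,  48.5]), np.float64(120.1), array([ 0.6,  0.3, -0. ]), 4.8)
down False (array([-60.5,  49. ]), np.float64(11.5), array([ 0.6, -0.6,  0.5]), 5.8)
False (array([-39.6,  49. ]), np.float64(8.0), array([-0. ,  0.9,  0.4]), 6.3)
False (array([ 9.4, 49. ]), np.float64(7.9), array([ 0.8, -0.3,  0.1]), 7.3) (array([38.1, 47.1]), 39)
True (array([19.6, 48.9]), np.float64(7.6), array([0.3, 0. , 0.1]), 7.9)
[45.9 45.2] 41
```

View pics/a.png

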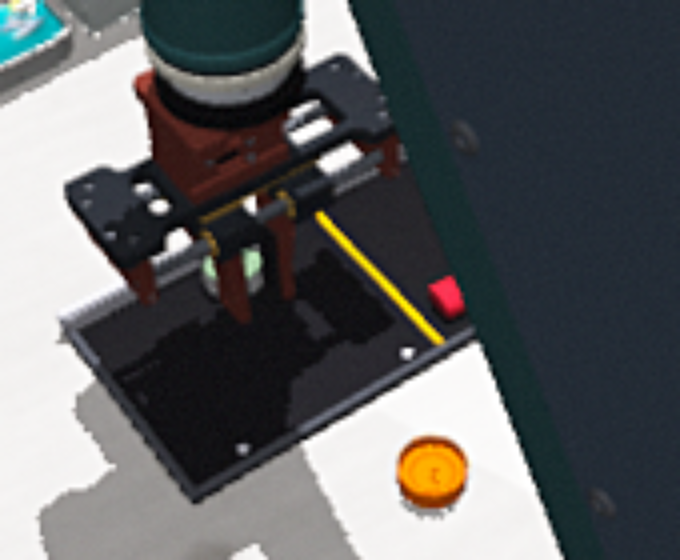

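The stop at TCP x=19.6 matches the predicted 19.8, and the tea light is seen at tray (46, 45), flat against the rail and left of the line. Next I back off, shut the fingers, and push along the rail with a slight yaw that holds the tea light against it.

Run:
```python
from h import *
servo_line(w(6,49,8),rate=.06); servo_line(w(6,49,60),rate=.15)
p,n,_=tea(); print(p,n)
move_gripper(0)
servo_line(w(41.5,100,60),q(8),rate=.15)
print("down",servo_line(w(41.5,100,8),rate=.1,contact_N=5),st())
for y,r,f in((60,.06,4),(10,.06,4),(-40,.06,4),(-82,.05,4),(-96,.02,2.5)):
    hit=servo_line(w(41.5,y,8),rate=r,contact_N=f); p,n,im=tea(); print(y,hit,st(),p,n)
    if hit: break
cv2.imwrite("pics/b.png",cv2.resize(im[150:290,180:350],None,fx=4,fy=4))
```

```text
[46.5 49.3] 67
down False (array([41.5, 99.8]), np.float64(8.1), array([ 0.2,  0.3, -0.1]), 10.6)
60 False (array([41.6, 60.1]), np.float64(8.0), array([-0.3, -0.2, -0.2]), 11.5) [47.3 27.1] 84
10 False (array([41.5, 10.3]), np.float64(8.0), array([-0.3, -0. ,  0.1]), 12.5) [ 47.1 -22.5] 73
-40 False (array([ 41.5, -39.7]), np.float64(8.0), array([-0. , -0.1,  0.4]), 13.5) [ 46.  -73.5] 58
-82 False (array([ 41.5, -81.7]), np.float64(8.0), array([-0.4,  0.3, -0.5]), 14.6) [  45.9 -116.7] 51
-96 True (array([ 40.8, -95.6]), np.float64(7.5), array([-0.4,  1. ,  0.5]), 15.3) [  45.3 -129.4] 48
```

View pics/b.png

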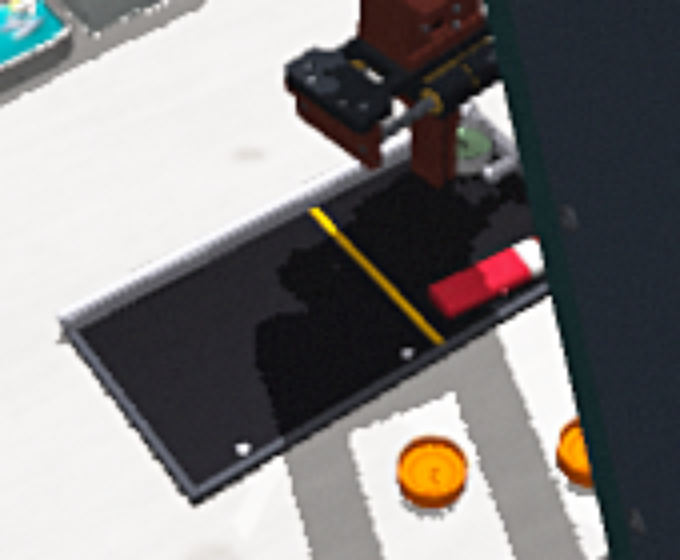

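The tea light shows at about (474,143) in the crop, in the pocket beside the fence. I'll back off along +y and check it without the gripper in the way.

Run:
```python
from h import *
servo_line(w(40,-70,8),rate=.05); servo_line(w(40,-60,120),rate=.15); move_ptp(w(-40,190,200),q())
p,n,_=tea(); print(p,n,st()); c=capture("top"); im=c["image"]
print([ (round(d["conf"],2),tray(cloud(c)[int(d["xy"][1]),int(d["xy"][0])])) for d in spot_in("top","tea_light")])
cv2.imwrite("pics/c.png",cv2.resize(im[165:245,265:335],None,fx=7,fy=7,interpolation=cv2.INTER_CUBIC))
```

```text
[  47.9 -124.4] 85 (array([-39.7, 188.9]), np.float64(199.2), array([ 0. , -0.2, -0.6]), 18.0)
[(0.44, array([-134. ,   42.9])), (0.42, array([  51.9, -125.5])), (0.18, array([-127.2, -378.2]))]
```

View pics/c.png

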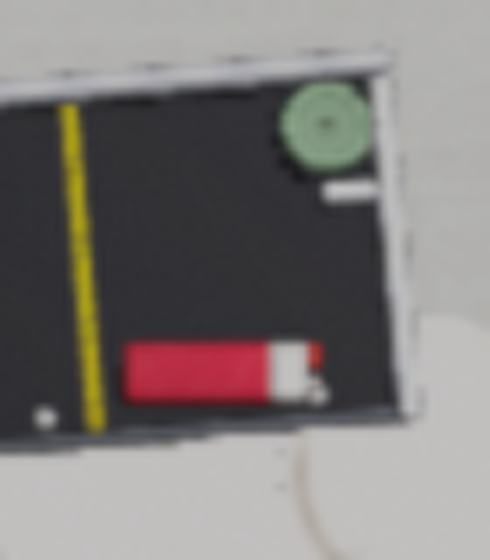

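The tea light sits at (327,124) in the crop, touching both the rail and the end stop (gaps about 1 mm). The lighter hasn't moved and the robot is clear.

```bash
python3 -c "
from bench import *
print(close_job())"
```

```text
the job is handed in; nothing more can be done
None
```

The tea light is home in the corner pocket, with about 1 mm to the rail and the end stop in the last picture, and the job was handed in at about 18 s; the hand-in gave no verdict.

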